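# Clear a squash end into the push-to-open scrap drawer

### The arm

A 6-joint arm with a two-finger parallel gripper is mounted at the origin on the work surface; the furniture and walls round the work are solid. World frame = base frame: x ahead of the robot, y to its left, z up, the work surface at z = 0. Lengths are in mm, angles in degrees, forces in N, time in s.
With the tool pointing down it reaches from about 300 to 850 mm from the base axis. Payload 4.2 kg.
Tool frame: the origin (TCP) lies at the very end of the fingers, on their centre line; the grasp point (between the pads) lies 19 mm behind it; x points along the fingers, y is the direction in which the jaws open and shut, and the axes are right-handed (so a half turn about x gives the same grasp; the last joint's range is limited). The gripper opens to 91 mm and grips with 3 to 60 N. Pads are 32 mm wide; open, the fingers measure 118 mm over their backs; the gripper's body (76 mm by 178 mm) begins 60 mm behind the grasp point.
Start: joints at [-67.38, 18.312, 89.639, -0, 72.044, -1.146], TCP at [231.734, -526.253, 213.976] pointing down, gripper open.
Joint ranges: [-177.97, 177.97], [-48.28, 115.42], [12.27, 149.76], [-77.06, 257.06], [2.81, 150.46], [-146.56, 146.56]. Speed limits (degrees/s): [147.25, 147.25, 180, 180, 180, 180].

### API

Orientations are given as [roll, pitch, yaw] about the fixed x, y, z axes, in that order (R = Rz(yaw) Ry(pitch) Rx(roll)).
In Python, from workcell import sensors, grab_frame, job_done, finder gives the robot as it stands.
- The arm moves only by the tool play_rows, never from a script. Its argument "motion" is a list of rows, each a list of 5 numbers: the shift along the world's x, y, z in m, then the turn about the world's z in rad, then the opening, from 0 (shut) to 1 (fully open). In form: [[tx, ty, tz, roll, fingers], ...]. A call has exactly 8 rows; each row is the pose to reach, as a shift and turn from the pose commanded when the call began; what a row does not reach only later rows make up. A row lasts 1/12 s, in which the tool goes at most 41.7 mm and 7.16 degrees, less where a joint would pass 70% of its speed; a pose out of reach is approached as far as the arm can. A call with a gripper value outside its range is refused whole. The fingers move at their own pace and stop on an object; "squeeze" is the grip in N (left out, the last holds). Time passes only in rows, so rows that repeat a pose let the fingers close, or fill a call up. It gives the time, the measured TCP pose, the force and the opening at its end, in the units of the state.
- sensors.state(): the state, without advancing time (a new reading comes with each control period).
- grab_frame(name): name is "scene" or "top" or "wrist"; returns a dict with "img" (480x640x3 uint8, blue, green, red), "fx", "fy", "cx", "cy" (pixels), "k1" (the pictures are not rectified: a ray, as slopes to the right and down, at radius r is drawn at 1 + k1 r^2 times it, then the intrinsics apply), "rvec" (rotation vector, rad) and "tvec" (3), from world to camera coordinates, as OpenCV has them; the wrist camera has in their place "tool_from_camera" (4x4, takes a point from camera to tool coordinates, whose origin is the TCP and whose axes are the tool frame's). Camera axes: x right, y down, z forward; pixel columns grow to the right and rows downward; lengths in mm; the calibration is good to about 2 mm. A picture is of the moment at which its call begins: read the wrist's pose just before it. There is no depth.
- job_done(): hands the job in, once; it reports no verdict.
Trained networks look in a picture, given as the dict that the camera call returned (one of the last four; its "shot" number tells which), for a name from the list of things; names that differ only in an ending like _2 or _b are one class to them, and where a whole thing is asked for, a point or a joint stands for the part that bears it (a point fixed in the world has none). Each returns a list of dicts, best first, with "conf" (0 to 1); they miss things now and then, are a little off and sometimes report something else, mostly with a low value. They report only what shows in the picture. A call takes as long as a camera call.
- finder.spot_in(picture, label): "point" ([column, row] in pixels, amid what is visible of it).
- finder.spot_point(picture, label): "point" ([column, row] in pixels: a listed point, or the origin of a listed thing).
The state is a dict: "time_s": time; "qpos": joint angles; "qvel": joint speeds; "effort": joint torques, N m; "ee_pos": TCP position; "ee_rot": TCP orientation; "force": force on the tool from outside, world axes, zero at the start; "torque": the same for the moment, N m; "gripper_width": finger opening in mm.
Only numpy, scipy, OpenCV 4.12 (cv2) and the standard library are available. Lean on these libraries where they do the work, as an engineer would, in place of code of your own. Each camera call takes 0.05 s, during which the arm holds its last target.

### The job

Clear the cut-off squash end away: press the handleless drawer front of the chopping station in until its touch latch clicks and the drawer springs open, draw the drawer right out, and slide the squash end along the board and off its front edge so that it drops into the drawer; do not pick it up or let it land on the worktop. Then push the drawer shut until the latch clicks again and holds it closed with the squash end inside. Leave the garlic on the board and the pepper mill and spice jar where they stand.

Things in the scene. Friction and masses are not known exactly. Their poses are not given: they have to be found in the camera images.
- station: Pale wooden chopping station fixed to the worktop: a chopping board, 260 mm deep (x) by 240 mm wide (y), on a low carcass with a drawer underneath. Origin: centre of its underside, at worktop height. Its front, where the drawer opens, faces its own -x; z is up. The board's surface is 82 mm above the origin; its front edge is at x = -130 mm, its underside at z = 64 mm.
- board_edge (a point): Middle of the upper front edge of the board (fixed). Axes as the station's. The squash end goes over this edge, along the station's -x.
- drawer (a joint): How far the drawer is open, m; it moves along the station's -x. about 0.0015: shut and latched (1 mm of play); -0.0105: pressed in to the hard stop; 0.155: fully out, at a stop. Runner friction about 1 N. To shut it, push it in past the latched place to -0.009 (a spring resists with 4 to 9 N from 0.06 on) until it clicks; let go and it settles latched. Pushed in less, it springs open again.
- front_mid (a point): Middle of the drawer front's outer face, 40 mm above the worktop; moves with the drawer. Axes as the station's. Push-push touch latch: from shut, press the front in by 10 mm (about 7 N; best right to the hard stop at 12 mm) until it clicks, then let go: a spring kicks the drawer out to about 0.06 to 0.075, where it stays. Pressed less, it stays latched.
- drawer_front (a point): Middle of the top edge of the front's outer face; moves with the drawer. The front is a plain upright panel, no handle, 234 mm wide, 16 mm thick, its top 62 mm, its bottom 8 mm above the worktop. Shut, its face stands 17 mm proud of the board's edge. Open, fingertips can hook behind it from above, in the gap between board edge and panel (as wide as the joint value).
- drawer_floor (a point): Middle of the drawer's inner floor; moves with the drawer. Axes as the station's. White open-topped box 212 mm long (x), 188 mm wide (y), walls up to 39 mm above the floor; the floor lies 19 mm above the worktop. Fully out, 155 mm of its length are clear of the board.
- squash_end: Cut-off end of a squash: an orange, ribbed dome lying on its flat cut side on the board, 93 mm across, 29 mm high, its lowest 10 mm nearly upright, about 110 g, slippery. Origin: centre of the cut face; z towards the top of the dome.
- squash_mid (a point): Middle of the squash end, 13 mm above its cut face.
- garlic: Garlic bulb, 56 mm across and 56 mm high, standing on the board beside the squash end. Origin: centre of its underside.
- pepper_mill: Dark wooden pepper mill, 58 mm across, 170 mm tall, standing behind the station. Origin: centre of its underside.
- spice_jar: Spice jar with a red cap, 45 mm across, 106 mm tall, standing behind the station. Origin: centre of its underside.

How it is judged (in metres and radians):
On the way, in this order (a step that is already met when the one before it is completed fails the run):
1. the latch has clicked and the drawer has sprung open (more than 40 mm) (value of joint drawer above 0.04 m), for 0.1 s.
2. the drawer is drawn right out (more than 125 mm) (value of joint drawer above 0.125 m), for 0.2 s.
3. the squash end lies in the open drawer (x of squash_mid in the frame of drawer_floor between -0.106 and 0.106 m and y of squash_mid in the frame of drawer_floor between -0.094 and 0.094 m and z of squash_mid in the frame of drawer_floor between -0.005 and 0.045 m and value of joint drawer above 0.1 m and linear speed of squash_end below 0.05 m/s), for 0.2 s.
At the end, for the whole second after the job is handed in: The drawer is shut and held by its latch (joint value between -3 and +6 mm), the squash end lies at rest inside the drawer, the garlic still stands on the board within 30 mm of its place (x of squash_mid in the frame of drawer_floor between -0.106 and 0.106 m and y of squash_mid in the frame of drawer_floor between -0.094 and 0.094 m and z of squash_mid in the frame of drawer_floor between -0.005 and 0.045 m and value of joint drawer between -0.003 and 0.006 m and linear speed of squash_end below 0.02 m/s and z of garlic in the frame of station above 0.077 m and distance of garlic from where it was at the start of the episode below 0.03 m); the robot touches nothing.
It fails at once if the squash end is picked up (its middle rises more than 45 mm above where it lies on the board) (height (world z) of squash_mid above 0.14 m).
It fails at once if the squash end lands on the worktop (height (world z) of squash_mid below 0.02 m).
It fails at once if the garlic is moved more than 30 mm or knocked over (distance of garlic from where it was at the start of the episode above 0.03 m or angle between garlic's own z axis and vertical above 0.5 rad).
It fails at once if the pepper mill or the spice jar is moved more than 30 mm or knocked over ((distance of pepper_mill from where it was at the start of the episode above 0.03 m or angle between pepper_mill's own z axis and vertical above 0.5 rad) or (distance of spice_jar from where it was at the start of the episode above 0.03 m or angle between spice_jar's own z axis and vertical above 0.5 rad)).
It also fails if it takes over 69 s, if anything falls off the work surface, if the arm or the gripper's body presses on something with over 40 N, if the wrist force passes 120 N, or if a joint passes its speed limit or range.

## Working session

There is one attempt and no reset: what is moved stays moved. The work goes in short steps, Python scripts to look and compute and a tool call to move; the robot and the scene stay as the last step left them, time stands still between calls to the robot, and variables do not carry over. Pictures are saved under pics/ and viewed, and the job is handed in when it is done.

Besides the shell and the picture viewer there is one more tool, called after "Call:" by a JSON object that holds its "op" and its "data". play_rows: Moves the arm, as the interface text tells. Its arguments: {"type":"object","properties":{"motion":{"type":"array","items":{"type":"array","items":{"type":"number"}}},"squeeze":{"type":"number"}},"required":["motion"]}

```bash
mkdir -p pics; ls; cat > h.py <<'E'
import numpy as np, cv2
from workcell import sensors, grab_frame, job_done, finder
def ray(f,uv):
    p=np.array(uv,float); d=np.array([(p[0]-f['cx'])/f['fx'],(p[1]-f['cy'])/f['fy']])
    D=np.array([f['k1'],0,0,0,0.]); K=np.array([[f['fx'],0,f['cx']],[0,f['fy'],f['cy']],[0,0,1.]])
    u=cv2.undistortPoints(p.reshape(1,1,2),K,D).ravel()
    R=cv2.Rodrigues(np.array(f['rvec'],float))[0]; t=np.array(f['tvec'],float).ravel()
    return -R.T@t, R.T@np.array([u[0],u[1],1.])
def atz(f,uv,z):
    o,d=ray(f,uv); return o+d*(z-o[2])/d[2]
def proj(f,P):
    K=np.array([[f['fx'],0,f['cx']],[0,f['fy'],f['cy']],[0,0,1.]])
    return cv2.projectPoints(np.array(P,float).reshape(-1,1,3),np.array(f['rvec'],float),np.array(f['tvec'],float),K,np.array([f['k1'],0,0,0,0.]))[0].reshape(-1,2)
E
python3 - <<'E'
from h import *
print(sensors.state())
Z=dict(station=0,board_edge=82,front_mid=40,drawer_front=62,drawer_floor=19,squash_end=82,squash_mid=95,garlic=82,pepper_mill=0,spice_jar=0)
for n in ['scene','top']:
    f=grab_frame(n); cv2.imwrite(f'pics/{n}0.png',f['img']); print(n,[f[k] for k in('fx','cx','cy','k1','rvec','tvec')])
    for k in Z:
        r=finder.spot_point(f,k)
        for q in r[:2]: print(n,k,np.round(q['conf'],2),np.round(q['point']),atz(f,q['point'],Z[k]).round(1))
E
```

```text
pics
{'time_s': 0.0, 'qpos': array([-6.73813236e+01,  1.83526465e+01,  8.97060065e+01, -1.63297143e-03,
        7.20423655e+01, -1.14604797e+00]), 'qvel': array([ 0.07269999, -0.06476846,  0.00588386,  0.03026996,  0.01283879,
        0.01455493]), 'effort': array([ 2.06383957e-03, -4.12465417e+01, -2.31970632e+01,  7.27993716e-02,
        4.54833987e-02, -1.42139929e-04]), 'ee_pos': array([ 231.51600571, -525.79305571,  213.11289558]), 'ee_rot': array([-90.26555111,  89.89896954, 113.49967807]), 'force': array([0.15493708, 0.05573656, 0.20170401]), 'torque': array([ 0.03471476,  0.01596561, -0.00275843]), 'gripper_width': 90.9944678938948}
scene [516.877935547998, 324.9009628962064, 230.58434629861011, -0.13859069907467103, array([ 0.94989201, -2.4538674 ,  1.10536132]), array([355.41662214, 291.59016953, 640.24222027])]
scene station 0.82 [327. 265.] [493.  -20.4   0. ]
scene board_edge 0.89 [283. 278.] [468.4 104.1  82. ]
scene front_mid 0.94 [276. 305.] [466.8 124.4  40. ]
scene drawer_front 0.6 [275. 298.] [463.3 126.9  62. ]
scene drawer_floor 0.41 [330. 264.] [477.2 -10.8  19.
[... 338 characters left out ...]
899371221604, 322.48353504279476, 243.17757694192332, -0.1336018129684179, array([ 2.1156839 , -2.13014129,  0.18647084]), array([-25.47841825, 495.6056363 , 967.99060968])]
top board_edge 0.58 [255. 253.] [469.7 105.7  82. ]
top front_mid 0.98 [252. 258.] [466.2 119.   40. ]
top drawer_front 0.94 [246. 258.] [462.7 126.3  62. ]
top drawer_floor 0.52 [250. 257.] [471.2 126.4  19. ]
top drawer_floor 0.33 [328. 252.] [480.9 -39.2  19. ]
top squash_end 0.84 [329. 249.] [476.5 -41.4  82. ]
top squash_mid 0.95 [325. 251.] [471.1 -34.6  95. ]
top garlic 0.95 [325. 200.] [578.  -35.6  82. ]
top pepper_mill 0.61 [419. 223.] [ 546.8 -240.1    0. ]
top spice_jar 0.72 [425. 269.] [ 446.  -249.9    0. ]
```

View pics/scene0.png

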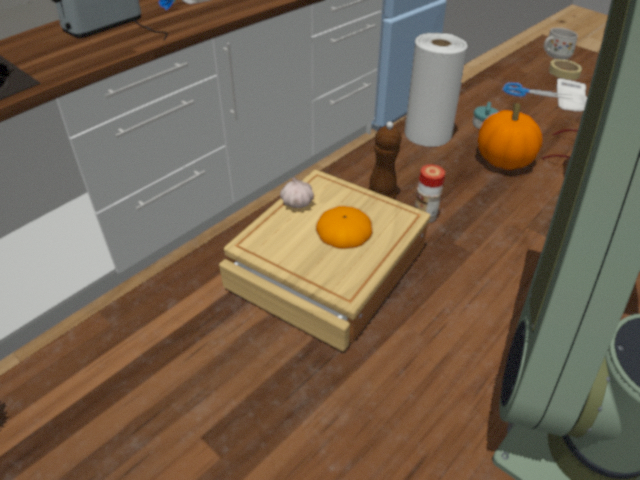

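View pics/top0.png

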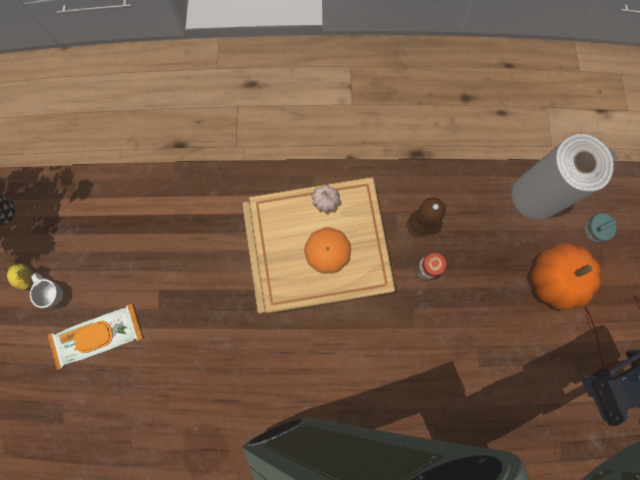

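```bash
python3 - <<'E'
from h import *
from scipy.spatial.transform import Rotation as Rn
f=grab_frame('top')
# refine station pose by fitting yaw,x,y to image board mask
img=f['img']; hsv=cv2.cvtColor(img,cv2.COLOR_BGR2HSV)
big=cv2.resize(img[160:330,220:460],None,fx=3,fy=3,interpolation=cv2.INTER_CUBIC); cv2.imwrite('pics/topz.png',big)
for c in [(249,197),(373,179),(394,291),(258,311)]: print(atz(f,c,82).round(1))
st=sensors.state(); R=Rn.from_euler('xyz',st['ee_rot'],degrees=True).as_matrix(); print(R.round(3))
E
```

```text
[586.  120.9  82. ]
[ 622.1 -133.9   82. ]
[ 391.7 -169.5   82. ]
[354.2  98.3  82. ]
[[-0.     0.403 -0.915]
 [-0.    -0.915 -0.403]
 [-1.     0.     0.   ]]
```

View pics/topz.png

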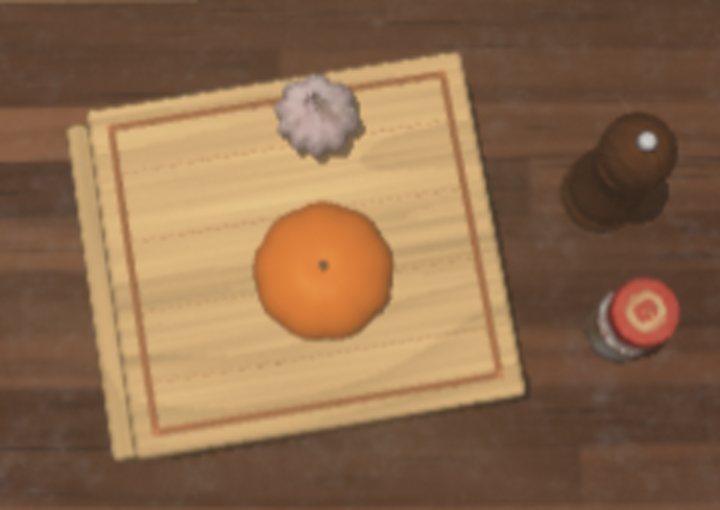

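```bash
python3 - <<'E'
from h import *
f=grab_frame('top')
z=[(90,112),(460,55),(523,395),(133,455)]
P=np.array([atz(f,(220+(a-1)/3,160+(b-1)/3),82)[:2] for a,b in z]); print(P.round(1))
# station coords: left of front? station -x = world ~+y ; station y = z cross x
S=[(-130,None)]
e=(P[0]+P[3])/2; b=(P[1]+P[2])/2; x=(b-e); ang=np.arctan2(x[1],x[0]); w=P[0]-P[3]; print(np.linalg.norm(x),np.linalg.norm(w),np.degrees(ang),np.degrees(np.arctan2(w[1],w[0]))-90)
print('edge',e,'ctr',P.mean(0))
E
```

```text
[[ 585.9  119.5]
 [ 624.3 -133.9]
 [ 391.  -169.5]
 [ 353.5   86.5]]
257.52693989184013 234.7410031642737 -81.53152541421258 -81.9200438587901
edge [469.72978096 102.99171496] ctr [488.69216043 -24.36785224]
```

Call:
{"op": "play_rows", "data": {"motion": [[0.015,0.037,0,0.08,0],[0.03,0.074,0,0.17,0],[0.045,0.111,0,0.26,0],[0.06,0.148,0,0.35,0],[0.075,0.185,0,0.44,0],[0.09,0.222,0,0.54,0],[0.105,0.259,0,0.64,0],[0.12,0.296,0,0.74,0]], "squeeze": 20}}

```text
time_s: 1.87
ee_pos: [352.0, -228.5, 214.2]
ee_rot: [87.2, 90.0, -26.4]
force: [2.3, -0.4, 0.4]
gripper_width: 40.6
```

Call:
{"op": "play_rows", "data": {"motion": [[0.013,0.037,0,0.07,0],[0.026,0.074,0,0.14,0],[0.04,0.111,0,0.21,0],[0.055,0.148,0,0.28,0],[0.07,0.185,0,0.35,0],[0.085,0.222,0,0.42,0],[0.1,0.259,0,0.49,0],[0.11,0.296,0,0.56,0]]}}

```text
time_s: 2.53
ee_pos: [462.8, 67.9, 214.2]
ee_rot: [82.9, 89.9, 1.4]
force: [-0.4, -0.3, -0.2]
gripper_width: 0.4
```

Call:
{"op": "play_rows", "data": {"motion": [[-0.001,0.038,0,0,0],[-0.002,0.076,0,0,0],[-0.003,0.112,0,0,0],[-0.003,0.112,-0.04,0,0],[-0.003,0.112,-0.08,0,0],[-0.003,0.112,-0.12,0,0],[-0.003,0.112,-0.16,0,0],[-0.003,0.112,-0.176,0,0]]}}

```text
time_s: 3.2
ee_pos: [455.4, 176.8, 33.6]
ee_rot: [-78.0, 89.6, -159.7]
force: [-0.5, -0.7, -0.7]
gripper_width: 0.7
```

```bash
python3 - <<'E'
from h import *
print(sensors.state()['ee_pos'])
f=grab_frame('scene');cv2.imwrite('pics/s1.png',cv2.resize(f['img'][180:380,180:440],None,fx=3,fy=3))
f=grab_frame('top')
q=finder.spot_point(f,'drawer_front')[0];print(q['conf'],atz(f,q['point'],62))
E
```

```text
[455.44445619 176.78866672  33.64294992]
0.96 [464.96704936 123.30583642  62.        ]
```

View pics/s1.png

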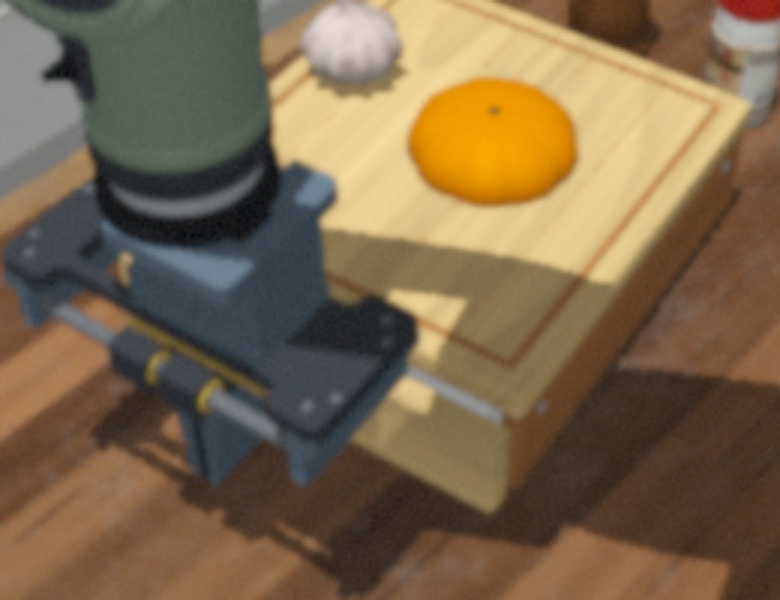

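Call:
{"op": "play_rows", "data": {"motion": [[0.003,-0.02,0,0,0],[0.005,-0.033,0,0,0],[0.0055,-0.037,0,0,0],[0.006,-0.04,0,0,0],[0.0063,-0.043,0,0,0],[0.0066,-0.046,0,0,0],[0.007,-0.048,0,0,0],[0.007,-0.048,0,0,0]]}}

```text
time_s: 4.02
ee_pos: [467.4, 131.8, 39.9]
ee_rot: [122.7, 89.7, 40.9]
force: [0.5, 5.3, 4.0]
gripper_width: 0.6
```

Call:
{"op": "play_rows", "data": {"motion": [[0,-0.001,0,0,0],[0.0003,-0.002,0,0,0],[0.0005,-0.003,0,0,0],[0.0006,-0.004,0,0,0],[0.0007,-0.005,0,0,0],[0.0009,-0.006,0,0,0],[0.0009,-0.006,0,0,0],[0.0009,-0.006,0,0,0]]}}

```text
time_s: 4.68
ee_pos: [468.2, 127.0, 39.9]
ee_rot: [133.5, 89.6, 51.6]
force: [-1.4, 10.5, 3.9]
gripper_width: 0.7
```

Call:
{"op": "play_rows", "data": {"motion": [[0,-0.001,0,0,0],[0.0003,-0.002,0,0,0],[0.0005,-0.003,0,0,0],[0.0006,-0.004,0,0,0],[0.0007,-0.005,0,0,0],[0.0007,-0.005,0,0,0],[0.0007,-0.005,0,0,0],[0.0007,-0.005,0,0,0]]}}

```text
time_s: 5.35
ee_pos: [468.3, 126.8, 40.1]
ee_rot: [157.6, 89.2, 75.5]
force: [-5.9, 30.3, 3.0]
gripper_width: 0.5
```

Hard stop reached (30 N, no more travel). Retreat quickly beyond the spring-out distance.

Call:
{"op": "play_rows", "data": {"motion": [[-0.005,0.04,0,0,0],[-0.011,0.08,0,0,0],[-0.017,0.12,0,0,0],[-0.017,0.13,0.04,0,0],[-0.017,0.13,0.08,0,0],[-0.017,0.13,0.12,0,0],[-0.017,0.13,0.14,0,0],[-0.017,0.13,0.14,0,0]]}}

```text
time_s: 6.02
ee_pos: [453.4, 251.2, 184.6]
ee_rot: [110.0, 89.2, 28.3]
force: [-0.1, 0.7, -0.1]
gripper_width: 0.6
```

```bash
python3 - <<'E'
from h import *
print(sensors.state()['ee_pos'])
f=grab_frame('scene');cv2.imwrite('pics/s2.png',cv2.resize(f['img'][180:380,180:440],None,fx=3,fy=3))
q=finder.spot_point(f,'drawer_front')[0];print(q['conf'],atz(f,q['point'],62))
f=grab_frame('top');cv2.imwrite('pics/t2.png',cv2.resize(f['img'][160:360,180:440],None,fx=3,fy=3))
q=finder.spot_point(f,'drawer_front')[0];print(q['conf'],atz(f,q['point'],62))
E
```

```text
[453.38206281 251.19299878 184.63823808]
0.96 [458.43505219 186.25128491  62.        ]
0.84 [453.1606421  193.24780282  62.        ]
```

View pics/t2.png

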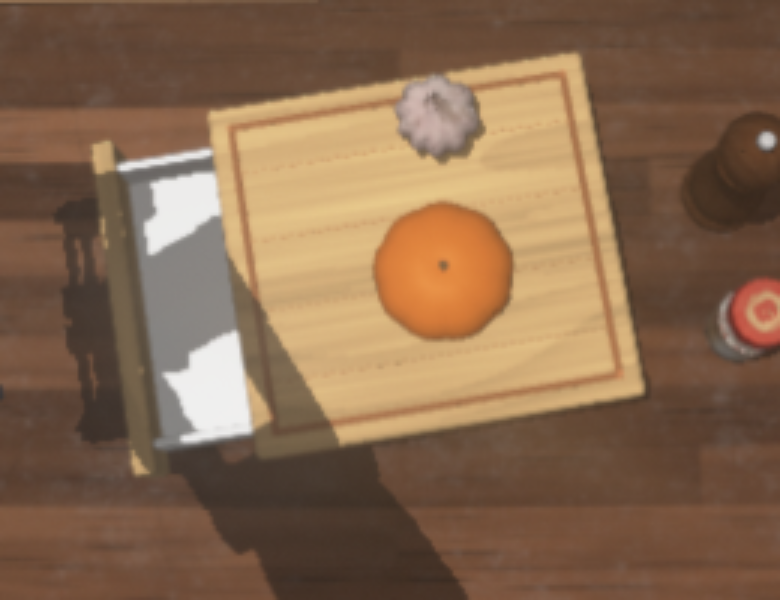

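Call:
{"op": "play_rows", "data": {"motion": [[0.004,-0.04,0,0,0],[0.008,-0.08,0,0,0],[0.012,-0.112,0,0,0],[0.012,-0.112,0,0,0],[0.012,-0.112,-0.04,0,0],[0.012,-0.112,-0.08,0,0],[0.012,-0.112,-0.11,0,0],[0.012,-0.112,-0.11,0,0]]}}

```text
time_s: 6.88
ee_pos: [456.7, 135.4, 61.8]
ee_rot: [-83.9, 89.1, -165.6]
force: [-0.7, 0.6, -0.9]
gripper_width: 0.1
```

```bash
python3 - <<'E'
from h import *
s=sensors.state();print(s['ee_pos'],s['force'])
f=grab_frame('scene');cv2.imwrite('pics/s3.png',cv2.resize(f['img'][180:380,180:440],None,fx=3,fy=3))
f=grab_frame('top');cv2.imwrite('pics/t3.png',cv2.resize(f['img'][160:360,180:440],None,fx=3,fy=3))
E
```

```text
[456.74826242 135.44026814  61.80353698] [-0.71363456  0.64062494 -0.86757274]
```

View pics/s3.png

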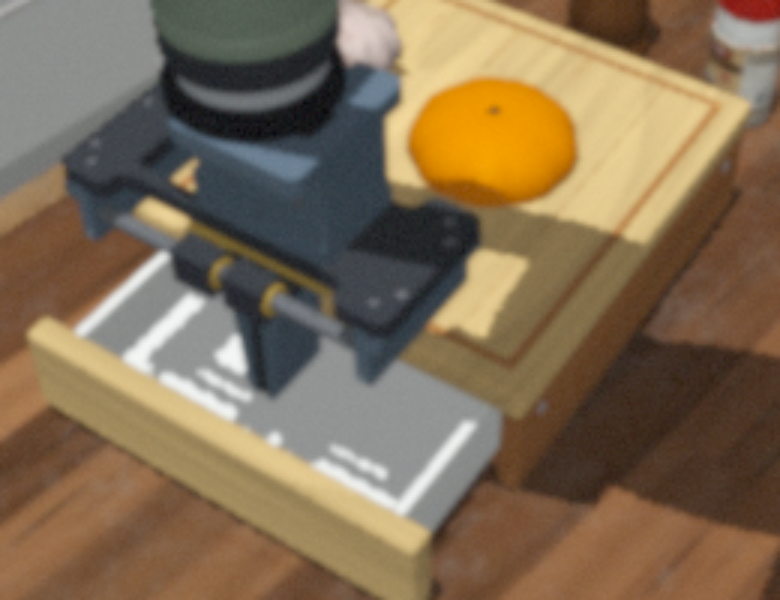

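View pics/t3.png

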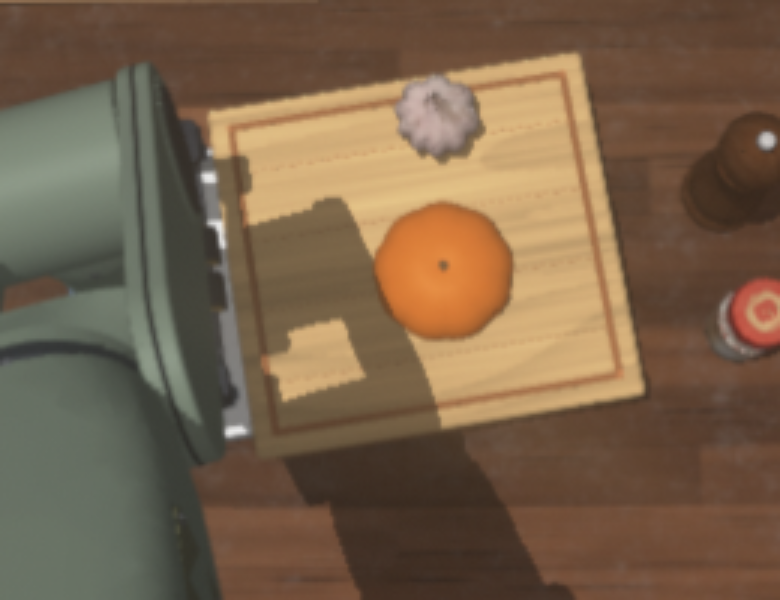

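Call:
{"op": "play_rows", "data": {"motion": [[0,0,-0.02,0,0],[0,0,-0.027,0,0],[-0.001,0.008,-0.027,0,0],[-0.002,0.016,-0.027,0,0],[-0.0035,0.024,-0.027,0,0],[-0.005,0.034,-0.027,0,0],[-0.0065,0.044,-0.027,0,0],[-0.008,0.054,-0.027,0,0]]}}

```text
time_s: 7.65
ee_pos: [454.5, 192.0, 41.6]
ee_rot: [96.1, 89.9, 14.3]
force: [1.0, -1.5, 1.6]
gripper_width: 0.6
```

Call:
{"op": "play_rows", "data": {"motion": [[-0.0015,0.01,0,0,0],[-0.003,0.02,0,0,0],[-0.0045,0.03,0,0,0],[-0.006,0.038,0,0,0],[-0.0065,0.046,0,0,0],[-0.007,0.05,0,0,0],[-0.0075,0.053,0,0,0],[-0.0075,0.053,0,0,0]]}}

```text
time_s: 8.32
ee_pos: [447.0, 239.6, 40.9]
ee_rot: [-8.8, 89.5, -90.2]
force: [4.5, -18.9, 5.3]
gripper_width: 0.4
```

Call:
{"op": "play_rows", "data": {"motion": [[0.001,-0.008,0,0,0],[0.003,-0.02,0,0,0],[0.003,-0.02,0,0,0],[0.003,-0.02,0.04,0,0],[0.003,-0.02,0.08,0,0],[0.003,-0.02,0.12,0,0],[0.003,-0.02,0.16,0,0],[0.003,-0.02,0.17,0,0]]}}

```text
time_s: 8.98
ee_pos: [452.7, 225.6, 217.6]
ee_rot: [111.4, 89.3, 29.6]
force: [0.0, 0.2, -0.5]
gripper_width: 0.9
```

Call:
{"op": "play_rows", "data": {"motion": [[0,-0.04,0,0,0.2],[0.005,-0.08,0,0,0.4],[0.01,-0.12,0,0,0.5],[0.014,-0.16,0,0,0.5],[0.018,-0.2,0,0,0.5],[0.022,-0.24,0,0,0.5],[0.024,-0.28,0,0,0.5],[0.024,-0.32,0,0,0.5]]}}

```text
time_s: 9.65
ee_pos: [474.0, -97.8, 210.7]
ee_rot: [130.7, 89.9, 48.9]
force: [0.7, 0.6, 0.0]
gripper_width: 45.2
```

```bash
python3 - <<'E'
from h import *
s=sensors.state();print(s['ee_pos'],s['force'],s['qpos'])
f=grab_frame('scene');cv2.imwrite('pics/s4.png',cv2.resize(f['img'][150:390,160:480],None,fx=2.5,fy=2.5))
for k,z in [('drawer_front',62),('squash_mid',95)]:
  for q in finder.spot_point(f,k)[:1]:print(k,q['conf'],atz(f,q['point'],z))
f=grab_frame('top');cv2.imwrite('pics/t4.png',cv2.resize(f['img'][160:360,180:440],None,fx=3,fy=3))
for k,z in [('drawer_front',62),('squash_mid',95),('garlic',82)]:
  for q in finder.spot_point(f,k)[:1]:print(k,q['conf'],atz(f,q['point'],z))
E
```

```text
[473.95894277 -97.84145445 210.7112209 ] [0.73695537 0.60520364 0.02470706] [-1.30659345e+01  1.02112682e+01  1.01300200e+02  6.24940623e-02
  6.84575898e+01 -2.13197430e+01]
drawer_front 0.76 [437.98426378 275.95965639  62.        ]
squash_mid 0.68 [473.17206121 -40.45981959  95.        ]
drawer_front 0.69 [441.0514958  273.38198507  62.        ]
squash_mid 0.62 [473.72678917 -35.62624488  95.        ]
garlic 0.56 [573.79225498 -37.17306394  82.        ]
```

View pics/s4.png

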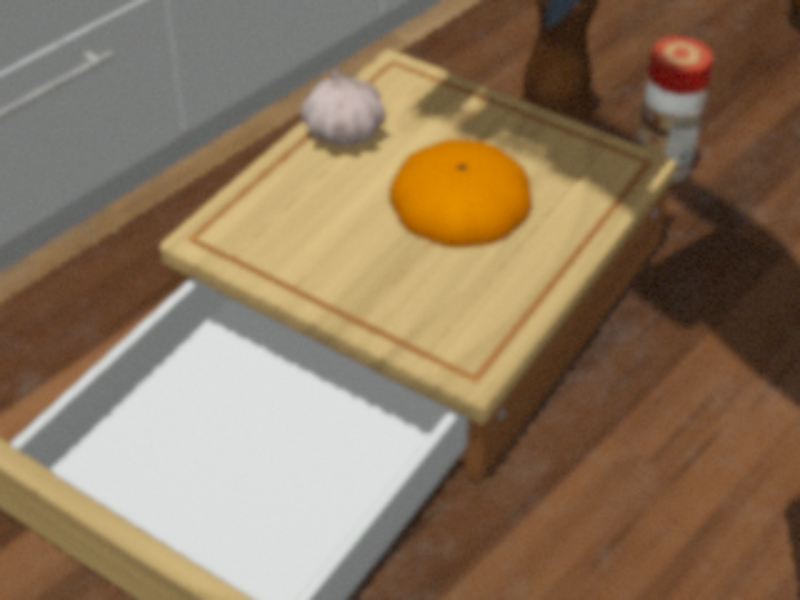

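View pics/t4.png

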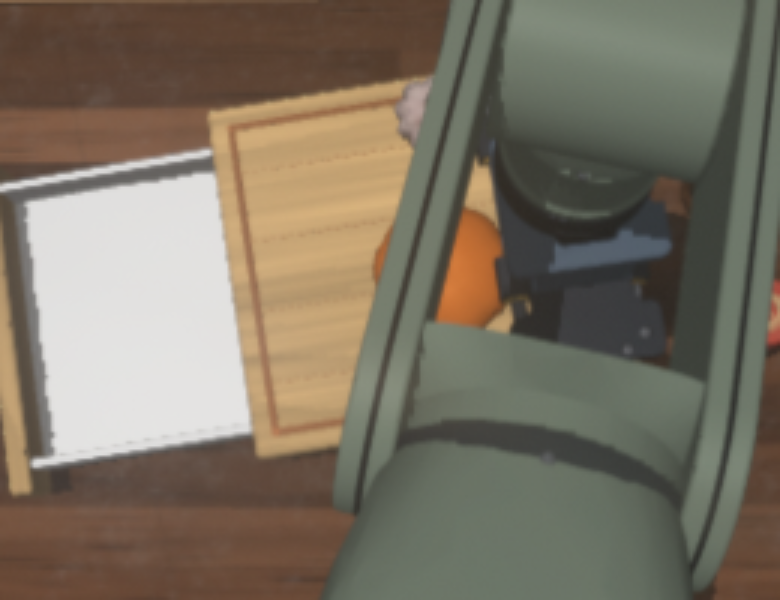

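Call:
{"op": "play_rows", "data": {"motion": [[0.009,-0.017,0,0,0.5],[0.009,-0.017,-0.04,0,0.5],[0.009,-0.017,-0.08,0,0.5],[0.009,-0.017,-0.11,0,0.5],[0.009,-0.017,-0.12,0,0.5],[0.009,-0.017,-0.12,0,0.5],[0.009,-0.017,-0.12,0,0.5],[0.009,-0.017,-0.12,0,0.5]]}}

```text
time_s: 10.67
ee_pos: [484.6, -113.1, 92.9]
ee_rot: [68.9, 89.8, -12.8]
force: [1.2, -0.1, 0.6]
gripper_width: 45.8
```

```bash
python3 - <<'E'
from h import *
f=grab_frame('scene');cv2.imwrite('pics/s5.png',cv2.resize(f['img'][150:350,260:480],None,fx=3,fy=3))
s=sensors.state();print(s['ee_pos'],s['force'])
f=grab_frame('wrist');cv2.imwrite('pics/w5.png',f['img'])
s=sensors.state();print(s['ee_pos'],s['force'])
E
```

```text
[ 484.61118609 -113.30719621   93.05252952] [ 0.00424813 -0.38352628  0.76862111]
[ 484.3718658  -113.36229467   92.95158379] [-0.00096261 -0.05740344  0.26065695]
```

View pics/s5.png

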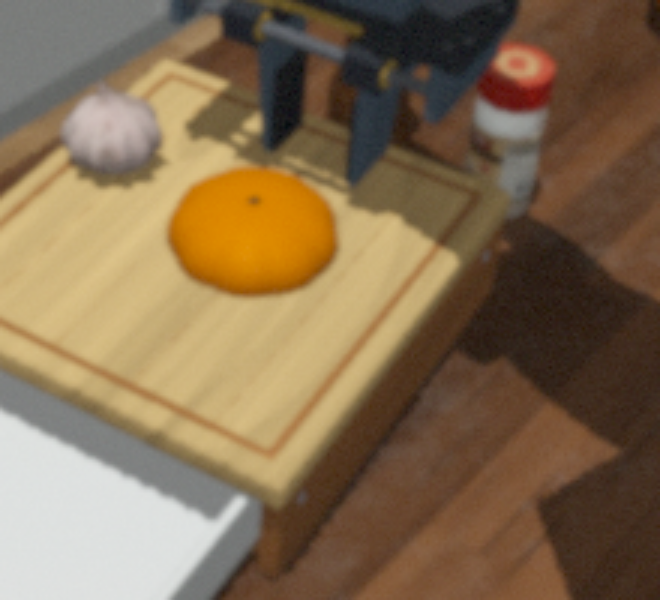

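View pics/w5.png

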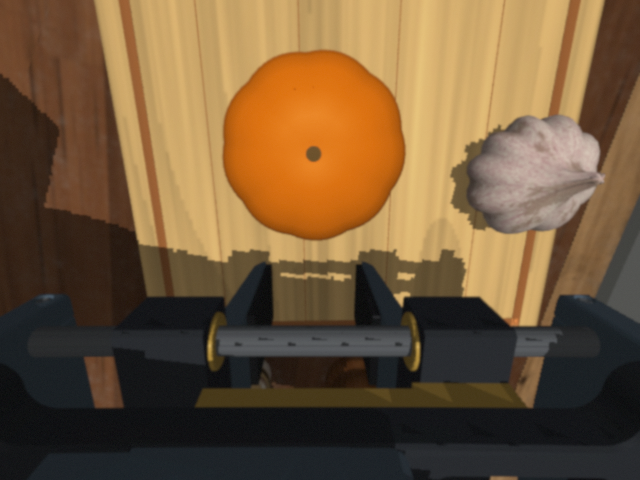

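Call:
{"op": "play_rows", "data": {"motion": [[0,0,-0.006,0,0.5],[-0.001,0.008,-0.006,0,0.5],[-0.0025,0.016,-0.006,0,0.5],[-0.0035,0.024,-0.006,0,0.5],[-0.005,0.034,-0.006,0,0.5],[-0.006,0.043,-0.006,0,0.5],[-0.0075,0.052,-0.006,0,0.5],[-0.009,0.061,-0.006,0,0.5]]}}

```text
time_s: 11.43
ee_pos: [473.7, -51.1, 85.0]
ee_rot: [89.4, 90.0, 7.6]
force: [-0.3, -0.3, -0.4]
gripper_width: 45.6
```

```bash
python3 - <<'E'
from h import *
f=grab_frame('wrist');cv2.imwrite('pics/w6.png',f['img'])
s=sensors.state();print(s['ee_pos'],s['force'])
E
```

```text
[473.08963439 -49.93062448  84.93822821] [-0.37323544  0.43999524 -0.01051965]
```

View pics/w6.png

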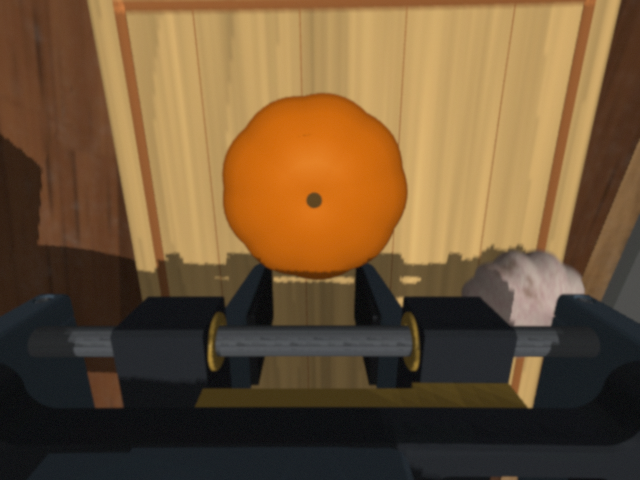

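Call:
{"op": "play_rows", "data": {"motion": [[-0.0015,0.01,0,0,0.5],[-0.003,0.02,0,0,0.5],[-0.0045,0.03,0,0,0.5],[-0.006,0.04,0,0,0.5],[-0.007,0.049,0,0,0.5],[-0.0085,0.058,0,0,0.5],[-0.0095,0.066,0,0,0.5],[-0.0108,0.074,0,0,0.5]]}}

```text
time_s: 12.15
ee_pos: [463.0, 22.6, 85.0]
ee_rot: [76.3, 90.0, -5.5]
force: [0.5, 0.3, 0.7]
gripper_width: 45.5
```

```bash
python3 - <<'E'
from h import *
f=grab_frame('wrist');cv2.imwrite('pics/w7.png',f['img'])
s=sensors.state();print(s['ee_pos'],s['force'])
E
```

```text
[462.62483714  23.6020001   84.96230141] [-0.40278823  0.94383097  0.1045658 ]
```

View pics/w7.png

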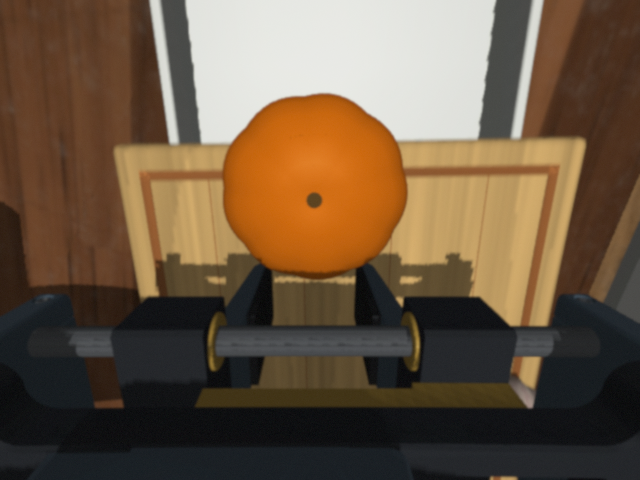

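Call:
{"op": "play_rows", "data": {"motion": [[-0.0008,0.005,0,0,0.5],[-0.0015,0.01,0,0,0.5],[-0.0022,0.015,0,0,0.5],[-0.003,0.02,0,0,0.5],[-0.0036,0.025,0,0,0.5],[-0.0044,0.03,0,0,0.5],[-0.0051,0.035,0,0,0.5],[-0.0051,0.035,0,0,0.5]]}}

```text
time_s: 12.87
ee_pos: [457.8, 57.6, 85.0]
ee_rot: [-174.5, 90.0, 103.8]
force: [-0.5, 0.2, 0.7]
gripper_width: 45.3
```

```bash
python3 - <<'E'
from h import *
f=grab_frame('wrist');cv2.imwrite('pics/w8.png',f['img'])
s=sensors.state();print(s['ee_pos'],s['force'])
E
```

```text
[457.85429022  57.20942008  84.97714447] [-0.34840207 -0.17449096  0.46819703]
```

View pics/w8.png

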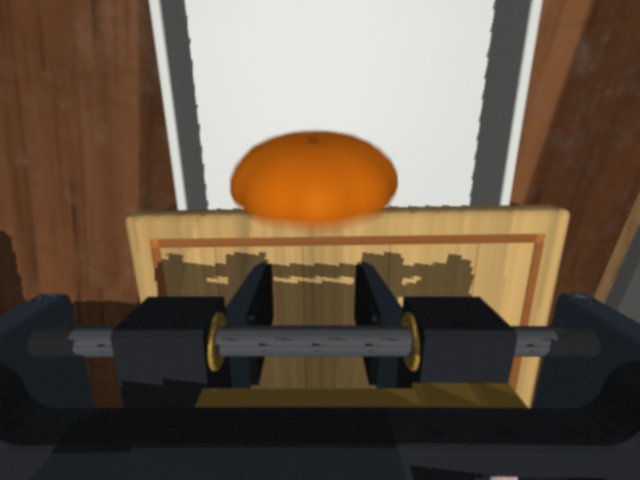

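Call:
{"op": "play_rows", "data": {"motion": [[0,0,0,0,0.5],[0,0,0,0,0.5],[0,0,0,0,0.5],[0,0,0,0,0.5],[0,0,0,0,0.5],[0,0,0,0,0.5],[0,0,0,0,0.5],[0,0,0,0,0.5]]}}

```text
time_s: 13.58
ee_pos: [458.0, 56.7, 85.0]
ee_rot: [83.7, 90.0, 2.0]
force: [-0.2, -0.0, 0.2]
gripper_width: 45.6
```

```bash
python3 - <<'E'
from h import *
f=grab_frame('wrist');cv2.imwrite('pics/w9.png',f['img'])
f=grab_frame('scene');cv2.imwrite('pics/s9.png',cv2.resize(f['img'][180:400,180:440],None,fx=2.5,fy=2.5))
E
```

```text
(no output)
```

View pics/w9.png

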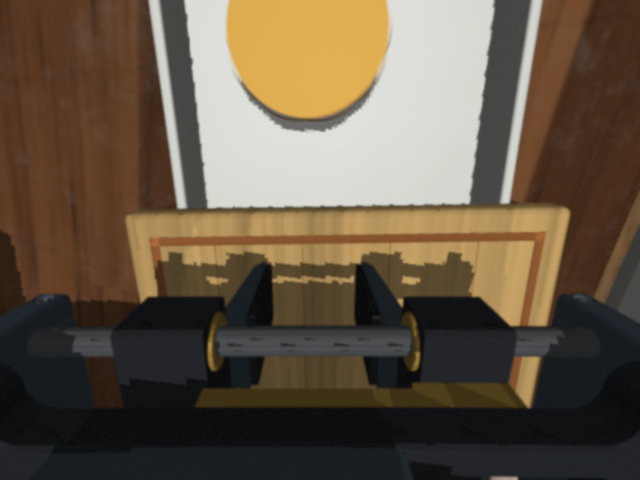

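View pics/s9.png

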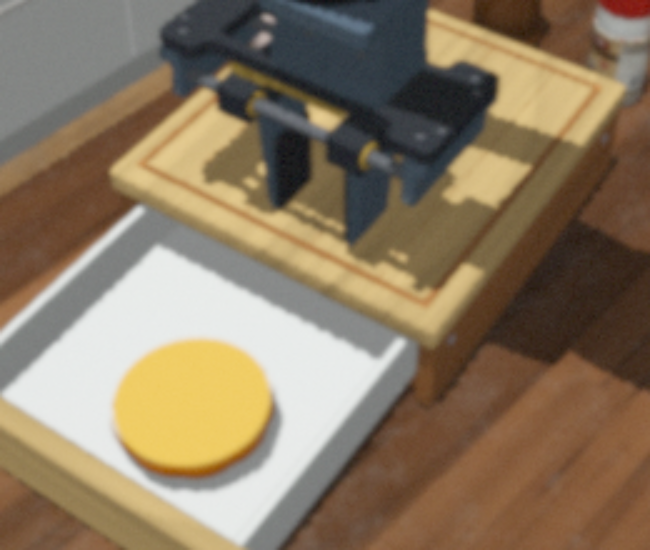

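Call:
{"op": "play_rows", "data": {"motion": [[0,0,0.03,0,0.3],[0,0,0.06,0,0],[0,0.03,0.09,0,0],[0,0.065,0.11,0,0],[-0.004,0.105,0.11,0,0],[-0.008,0.145,0.11,0,0],[-0.012,0.185,0.11,0,0],[-0.016,0.225,0.11,0,0]]}}

```text
time_s: 14.35
ee_pos: [441.4, 283.5, 195.3]
ee_rot: [98.0, 90.0, 16.3]
force: [1.1, 0.7, 0.6]
gripper_width: 0.4
```

Call:
{"op": "play_rows", "data": {"motion": [[-0.003,0.04,0,0,0],[-0.006,0.05,0,0,0],[-0.006,0.05,-0.03,0,0],[-0.006,0.05,-0.07,0,0],[-0.006,0.05,-0.11,0,0],[-0.006,0.05,-0.15,0,0],[-0.006,0.05,-0.157,0,0],[-0.006,0.05,-0.157,0,0]]}}

```text
time_s: 15.02
ee_pos: [434.2, 330.2, 35.7]
ee_rot: [-60.9, 89.6, -142.6]
force: [0.8, -0.1, 0.6]
gripper_width: 0.3
```

```bash
python3 - <<'E'
from h import *
s=sensors.state();print(s['ee_pos'],s['force'])
f=grab_frame('scene');cv2.imwrite('pics/s10.png',cv2.resize(f['img'][180:420,120:440],None,fx=2.5,fy=2.5))
for k,z in [('drawer_front',62),('front_mid',40)]:
  for q in finder.spot_point(f,k)[:1]:print(k,q['conf'],atz(f,q['point'],z))
f=grab_frame('top');cv2.imwrite('pics/t10.png',cv2.resize(f['img'][160:360,150:410],None,fx=3,fy=3))
for k,z in [('drawer_front',62),('squash_mid',35),('garlic',82)]:
  for q in finder.spot_point(f,k)[:1]:print(k,q['conf'],atz(f,q['point'],z))
E
```

```text
[434.24277254 330.1942114   35.69875369] [ 0.83152268 -0.05813404  0.6170752 ]
drawer_front 0.94 [440.59142418 270.97985767  62.        ]
front_mid 0.93 [439.39530306 272.97615183  40.        ]
drawer_front 0.93 [438.56065658 270.73795049  62.        ]
squash_mid 0.82 [438.62513531 196.41077468  35.        ]
garlic 0.65 [571.85878076 -42.0410269   82.        ]
```

View pics/s10.png

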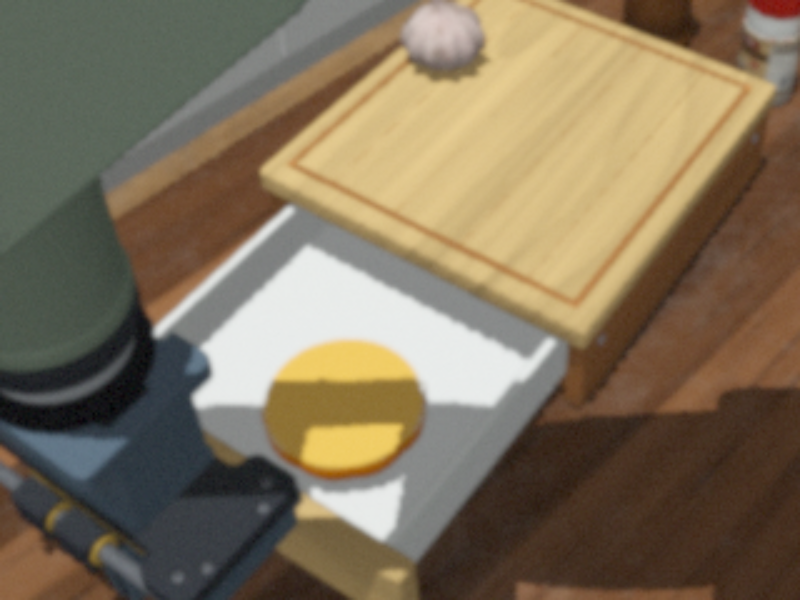

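View pics/t10.png

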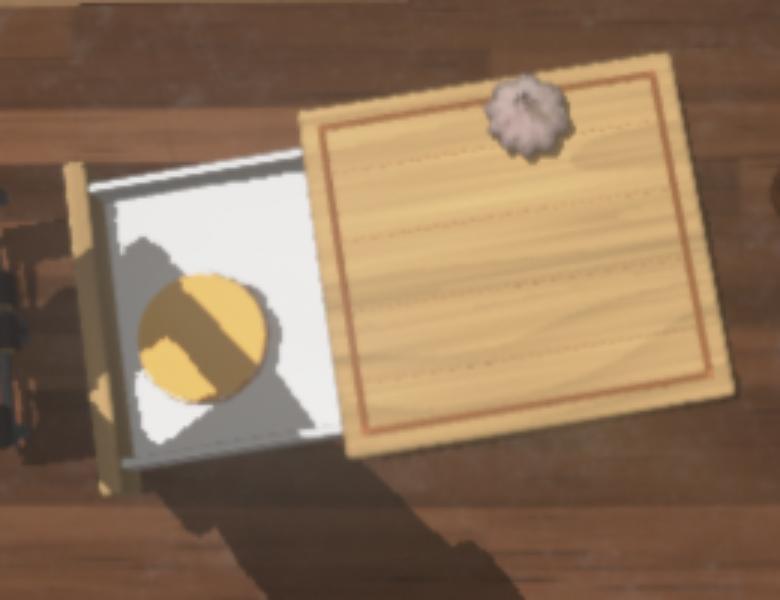

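Call:
{"op": "play_rows", "data": {"motion": [[0.003,-0.02,0,0,0],[0.005,-0.034,0,0,0],[0.006,-0.041,0,0,0],[0.007,-0.048,0,0,0],[0.008,-0.056,0,0,0],[0.0095,-0.065,0,0,0],[0.011,-0.075,0,0,0],[0.0125,-0.085,0,0,0]]}}

```text
time_s: 16.03
ee_pos: [449.0, 246.2, 38.2]
ee_rot: [109.5, 89.9, 27.7]
force: [0.9, 1.4, 0.1]
gripper_width: 0.4
```

Call:
{"op": "play_rows", "data": {"motion": [[0.0015,-0.01,0,0,0],[0.003,-0.02,0,0,0],[0.0045,-0.03,0,0,0],[0.006,-0.04,0,0,0],[0.007,-0.05,0,0,0],[0.0085,-0.059,0,0,0],[0.01,-0.067,0,0,0],[0.011,-0.075,0,0,0]]}}

```text
time_s: 16.7
ee_pos: [459.5, 171.8, 38.0]
ee_rot: [171.3, 89.9, 89.5]
force: [0.0, 7.1, -0.3]
gripper_width: 0.7
```

Remaining about 45 mm.

Call:
{"op": "play_rows", "data": {"motion": [[0.001,-0.007,0,0,0],[0.002,-0.014,0,0,0],[0.003,-0.021,0,0,0],[0.004,-0.028,0,0,0],[0.005,-0.034,0,0,0],[0.0055,-0.039,0,0,0],[0.006,-0.043,0,0,0],[0.0066,-0.046,0,0,0]]}}

```text
time_s: 17.37
ee_pos: [466.6, 127.1, 38.0]
ee_rot: [148.8, 89.8, 67.0]
force: [1.3, 8.9, -2.3]
gripper_width: 0.1
```

Call:
{"op": "play_rows", "data": {"motion": [[0.0002,-0.001,0,0,0],[0.0003,-0.002,0,0,0],[0.0004,-0.003,0,0,0],[0.0005,-0.004,0,0,0],[0.0006,-0.004,0,0,0],[0.0006,-0.004,0,0,0],[0.0006,-0.004,0,0,0],[0.0006,-0.004,0,0,0]]}}

```text
time_s: 18.03
ee_pos: [466.8, 126.6, 38.2]
ee_rot: [166.5, 89.5, 84.5]
force: [-1.3, 24.9, -1.0]
gripper_width: 0.6
```

Hard stop reached (25 N). Retreat slowly first, so the latch settles.

Call:
{"op": "play_rows", "data": {"motion": [[-0.001,0.007,0,0,0],[-0.002,0.014,0,0,0],[-0.003,0.022,0,0,0],[-0.005,0.035,0,0,0],[-0.009,0.065,0,0,0],[-0.013,0.095,0,0,0],[-0.018,0.13,0,0,0],[-0.018,0.13,0,0,0]]}}

```text
time_s: 18.7
ee_pos: [448.4, 255.6, 38.0]
ee_rot: [140.3, 89.9, 58.8]
force: [0.8, 0.2, 0.8]
gripper_width: 0.4
```

```bash
python3 - <<'E'
from h import *
s=sensors.state();print(s['ee_pos'],s['force'])
f=grab_frame('scene');cv2.imwrite('pics/s11.png',cv2.resize(f['img'][180:420,120:440],None,fx=2.5,fy=2.5))
for k,z in [('drawer_front',62),('front_mid',40)]:
  for q in finder.spot_point(f,k)[:1]:print(k,q['conf'],atz(f,q['point'],z))
f=grab_frame('top');cv2.imwrite('pics/t11.png',cv2.resize(f['img'][160:360,180:440],None,fx=3,fy=3))
for k,z in [('drawer_front',62),('garlic',82),('pepper_mill',0),('spice_jar',0)]:
  for q in finder.spot_point(f,k)[:1]:print(k,q['conf'],atz(f,q['point'],z))
E
```

```text
[448.39210459 255.5938741   37.98933248] [0.7545134  0.23370637 0.79346165]
drawer_front 0.95 [462.22164278 123.44691599  62.        ]
front_mid 0.9 [467.82550544 120.52494499  40.        ]
drawer_front 0.8 [464.12562596 120.82101347  62.        ]
garlic 0.94 [569.1103305  -43.84721193  82.        ]
spice_jar 0.98 [ 442.64024989 -254.56750877    0.        ]
```

View pics/s11.png

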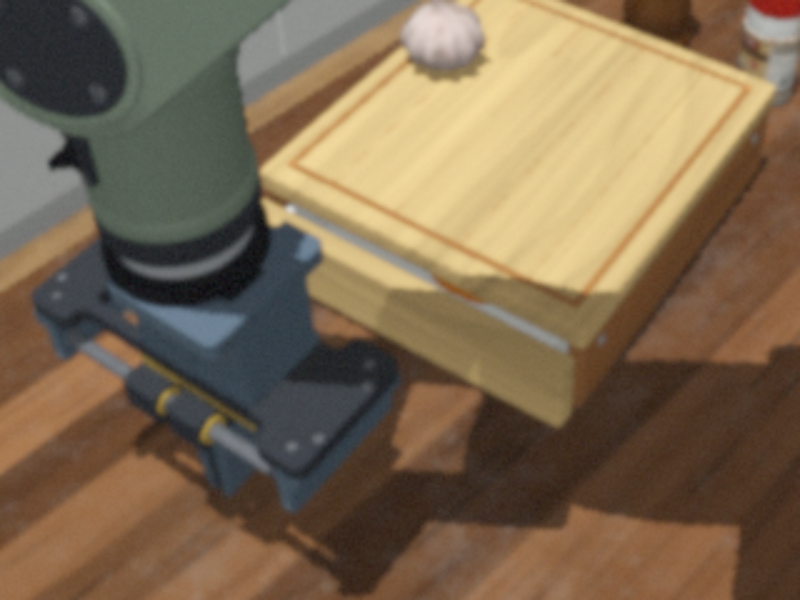

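View pics/t11.png

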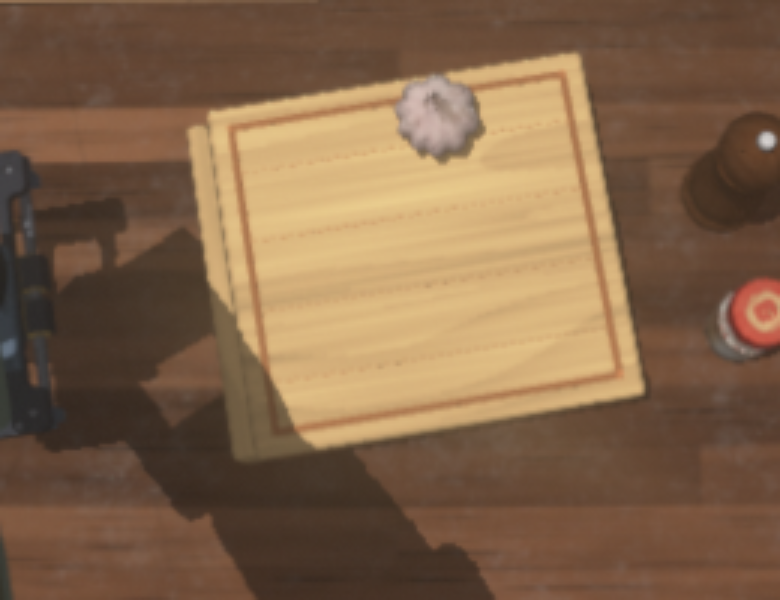

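```bash
python3 - <<'E'
from h import *
print(job_done())
E
```

```text
the job is handed in; nothing more can be done
None
```

I cleared the squash end into the drawer and handed the job in at about 19 s of the 69 s allowed; no verdict was reported.

**What I did**
- I pressed the drawer front to its hard stop (30 N) and it sprang open about 68 mm. I then hooked behind the panel and drew it out to about 155 mm.
- I slid the squash end off the front edge with the half-open fingers. It landed in the drawer cut side up.
- I pushed the drawer back to its hard stop (25 N) and backed the arm well clear.

**Last checks**
- **Drawer:** the front is back at y ≈ 121–123 mm, the same as at the start, and it stayed there after release, so it looks latched.
- **Squash end:** it is inside the drawer. I could not see it fully once the drawer was shut; only a bit of orange shows through the gap behind the front.
- **Other items:** the garlic, pepper mill and spice jar look unmoved in the pictures. The networks put the garlic about 11 mm and the jar about 6 mm from their first readings, and did not report the mill. The pictures show none of these shifts, so I take them as detector error.
- **Robot:** it is touching nothing.

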